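# Dock a filter cartridge in the analyser's bay

## Robot

A 6-joint arm with a two-finger parallel gripper is mounted at the origin on the work surface. World frame = base frame: x ahead of the robot, y to its left, z up, the work surface at z = 0. Lengths are in mm, angles in degrees, forces in N, time in s.
With the tool pointing down it reaches from about 300 to 875 mm from the base axis. Payload 6.4 kg.
Tool frame: the origin (TCP) lies midway between the tips of the shut fingers; the grasp point (between the pads) lies 19 mm behind it; x points along the fingers, y is the direction in which the jaws open and shut, and the axes are right-handed (so a half turn about x gives the same grasp; the last joint's range is limited). The gripper opens to 85 mm and grips with 20 to 120 N. Pads are 22 mm wide; open, the fingers measure 114 mm over their backs; the gripper's body (76 mm by 85 mm) begins 54 mm behind the grasp point. The pads swing forward as they close: fully open they stand 13 mm farther back than shut.
Start: joints at [54.758, 10.359, 92.074, -0, 77.567, -11.82], TCP at [228.558, 527.639, 231.288] pointing down, gripper open.
Joint ranges: [-171.53, 171.53], [-51.25, 118.39], [17.06, 147.69], [-65.23, 245.23], [0, 150.52], [-178.68, 178.68]. Speed limits (degrees/s): [147.25, 147.25, 172.46, 180, 180, 180].

## Interface

Orientations are given as a 3x3 rotation matrix whose columns are the frame's x, y, z axes.
In Python, from rig import r gives the robot as it stands. The module is installed in compiled form; this text tells all that it offers.
- The arm moves only by the tool send_rows, never from a script. Its argument "plan" is one flat list of numbers, 6 for each row, row after row: the shift along the tool's x, y, z in mm, then the turn, a rotation vector about the tool's x, y, z in degrees. In form: [dx, dy, dz, rx, ry, rz, dx, dy, dz, rx, ry, rz, ...]. A call has exactly 5 rows; each row shifts and turns the commanded pose from where the row before left it, along the tool's axes as they then stand; what a row does not reach is not made up. A row lasts 1/8 s, in which the tool goes at most 62.5 mm and 10.7 degrees, less where a joint would pass 70% of its speed; a pose out of reach is approached as far as the arm can. A call is refused whole if a number of a shift passes 62.5 or a number of a turn 10.7, either way. A call with a gripper value outside its range is refused whole. "gripper" is the finger opening in mm, from 0 to 85.4, set as the call begins (left out, the last holds). The fingers move at their own pace and stop on an object; the grip force is fixed at half the most. Time passes only in rows, so rows that do not move let the fingers close, or fill a call up. It gives the time, the measured TCP pose, the force and the opening at its end, in the units of the state.
- r.sense(): the state, without advancing time (a new reading comes with each control period).
- r.grab_frame(name): name is "scene" or "top" or "wrist"; returns a dict with "image" (400x640x3 uint8, blue, green, red), "camera_matrix" (3x3 intrinsics, pixels), "D" ([k1, k2, p1, p2, k3] as OpenCV has them; the pictures are not rectified), "camera_from_world" (4x4, takes a point from world to camera coordinates). Camera axes: x right, y up, looking along -z (the intrinsics and any distortion apply to the point x, -y, -z); pixel columns grow to the right and rows downward; lengths in mm; the calibration is good to about 2 mm. A picture is of the moment at which its call begins. There is no depth.
- r.job_done(): hands the job in, once; it reports no verdict.
The state is a dict: "time_s": time; "joint_pos": joint angles; "qvel": joint speeds; "tau": joint torques, N m; "eef_pos": TCP position; "ee_rot": TCP orientation; "force": force on the tool from outside, world axes, zero at the start; "moment": the same for the moment, N m; "opening": finger opening in mm.
Only numpy, scipy, OpenCV 4.12 (cv2) and the standard library are available. Lean on these libraries where they do the work, as an engineer would, in place of code of your own. Each camera call takes 0.05 s, during which the arm holds its last target.

## Task

Slide the wide, necked filter cartridge along the bench into the docking bay until it stands fully home against the back, then swing the bay's latch fully closed across its neck. Keep the cartridge upright and on the bench all the way - do not lift it - and leave the other things where they are.

Things in the scene. Friction and masses are not known exactly. Their poses are not given: they have to be found in the camera images.
- cartridge_mid (a point): Centre, 49 mm above the bench, of the loose wide cartridge: upright, round about z, 98 mm tall, about 0.3 kg. Body 50 mm diameter up to 58 mm above the bench (aluminium caps, white middle), neck 20 mm diameter from 58 to 86 mm, head disc 40 mm diameter from 86 to 98 mm. It slides on the bench when its body is pushed, best by two fingers a little apart.
- bay_seat (a point): Where cartridge_mid lies when the cartridge is fully home in the bay, a white and steel fixture fixed to the bench, 70 mm tall. +x points into the bay (the way to push), -x out of its open mouth, z up, y across. The bay has no floor: the cartridge stays on the bench. The slot's back wall is at x = +25 mm and stops the cartridge's body.
- bay_mouth (a point): On the slot's middle line at bench level, 40 mm out (-x) from bay_seat; same axes. Here steel lead-ins 28 mm tall stand about 100 mm apart; they narrow to the slot, 55 mm wide, 30 mm farther in. The slot's white cheeks, 54 mm tall, run from there to the back wall.
- bay_fork (a point): On the fork above bay_seat, 70 mm above the bench; same axes. The steel fork plate, 62 to 70 mm above the bench, takes the neck in a 28 mm wide slot open to -x, so the cartridge goes in only from the mouth, not from above. Tines reach to x = -8 mm; two ears, at y = 38 to 54 mm either side, reach to x = -24 mm. The open latch is clear of the way in.
- latch (a joint): Latch angle in rad: 0 = closed, across the fork's mouth behind the neck (end stop); 2.8 = wide open. It stays where it is left; light friction, about 0.5 N at the peg. In bay_seat's axes the peg lies 84 mm from latch_pivot in the direction (x, y) = (-sin(angle), -cos(angle)). The latch is a flat steel bar 8 mm wide, 71 to 78 mm above the bench.
- latch_pivot (a point): The latch's upright pivot axis, at x = -16, y = +44 mm from bay_seat in bay_seat's axes, 71 mm above the bench. It does not turn with the latch.
- latch_peg (a point): On the white upright peg on the latch bar's free end, 89 mm above the bench: peg 12 mm diameter, its top 100 mm above the bench, free to be pushed above the bar (from 78 mm up).
- slim: Bystander: slim straight cartridge without a neck, 36 mm diameter, 94 mm tall, loose, upright. Origin at the centre of its underside.
- bottle_a: Bystander: small amber bottle, 52 mm diameter, 100 mm tall, loose. Origin at the centre of its underside.
- bottle_b: Bystander: another such amber bottle.
- boat: Bystander: small white ceramic boat (open trough), 90 x 24 x 14 mm, long along its x, loose. Origin at the centre of its underside.
- spatula: Bystander: spatula, 180 mm long along its x, lying flat, loose. Origin about its middle, on the underside.
- beaker: Bystander: glass beaker, 60 mm diameter, 80 mm tall, loose. Origin at the centre of its underside.
- weight: Bystander: brass weight with a knob, 32 mm diameter, 56 mm tall, loose. Origin at the centre of its underside.
Mind the look-alikes: they are no part of the job. Leave any green or pink look-alike of the part that bears cartridge_mid alone. What is shaped like the part that bears bay_seat but black or blue is not meant.

How it is judged:
By the outcome, as a careful person would: the job done as asked, in the order asked, and still so for the second after the job is handed in, with the robot touching nothing.
It also fails if it takes over 72 s, if anything falls off the work surface, if the arm or the gripper's body presses on something with over 40 N, if the wrist force passes 120 N, or if a joint passes its speed limit or range.

## Working session

There is one attempt and no reset: what is moved stays moved. The work goes in short steps, Python scripts to look and compute and a tool call to move; the robot and the scene stay as the last step left them, time stands still between calls to the robot, and variables do not carry over. Pictures are saved under pics/ and viewed, and the job is handed in when it is done.

Besides the shell and the picture viewer there is one more tool, called after "Request:" as name(argument=value, ...) on one line, values as JSON. send_rows: Moves the arm, as the interface text tells. Its arguments: {"type":"object","properties":{"plan":{"type":"array","items":{"type":"number"}},"gripper":{"type":"number"}},"required":["plan"]}

```bash
mkdir -p pics; python3 - <<'E'
from rig import r
import cv2
for n in ("scene","top","wrist"):
    f=r.grab_frame(n); cv2.imwrite(f"pics/{n}0.png",f["image"])
    print(n,f["camera_matrix"],f["D"],f["camera_from_world"])
print(r.sense())
E
```

```text
scene [[371.39244057   0.         318.50715409]
 [  0.         371.39244057 199.28419036]
 [  0.           0.           1.        ]] [-0.05779873  0.          0.          0.          0.        ] [[-2.25927164e-01  9.73868812e-01  2.31614807e-02  1.02587011e+02]
 [-5.61602930e-01 -1.49639572e-01  8.13762955e-01  2.53217664e+02]
 [ 7.95964236e-01  1.70843602e-01  5.80735223e-01 -1.32514607e+03]
 [ 0.00000000e+00  0.00000000e+00  0.00000000e+00  1.00000000e+00]]
top [[440.4392911    0.         313.04672682]
 [  0.         440.4392911  194.78133106]
 [  0.           0.           1.        ]] [0.01577029 0.         0.         0.         0.        ] [[ 1.25352889e-02 -9.99921318e-01 -4.72836405e-04  1.03043503e+01]
 [ 9.85473602e-01  1.22740708e-02  1.69384553e-01 -5.76545604e+02]
 [-1.69365422e-01 -2.58925209e-03  9.85549923e-01 -1.17017509e+03]
 [ 0.00000000e+00  0.00000000e+00  0.00000000e+00  1.00000000e+00]]
wrist [[358.97760319   0.         323.44595472]
 [  0.         358.97760319 195.00942401]
 [  0.           0.           1.        ]] [-0.01895598  0.          0.          0.      
[... 358 characters left out ...]
.21188810e+01,  7.93094942e-04,
        7.75662936e+01, -1.18186739e+01]), 'qvel': array([ 0.02755573, -0.03247927, -0.17608334, -0.0197905 , -0.07113601,
        0.0277015 ]), 'tau': array([ 6.69211204e-04, -4.45256603e+01, -3.51692390e+01, -2.59645931e-04,
        5.87895687e-03, -2.22244768e-05]), 'eef_pos': array([228.29770661, 527.27972665, 230.58736429]), 'ee_rot': array([[-7.89940522e-04,  3.97529047e-01,  9.17589251e-01],
       [-1.09463170e-03,  9.17588644e-01, -3.97529726e-01],
       [-9.99999089e-01, -1.31844712e-03, -2.89692555e-04]]), 'force': array([ 0.05745286, -0.03264112, -0.08617727]), 'moment': array([ 0.04588974,  0.04159242, -0.01662319]), 'opening': 85.48431456510839}
```

View pics/scene0.png

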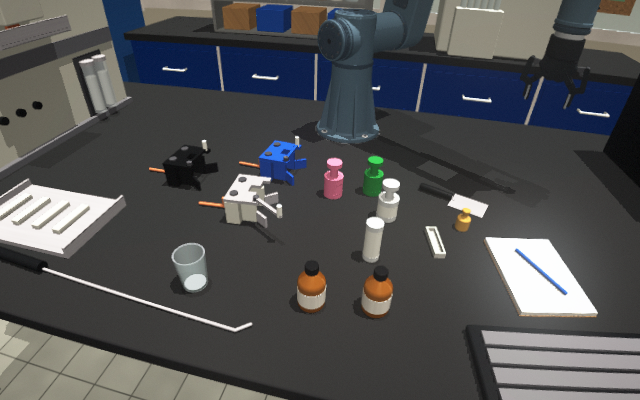

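View pics/top0.png

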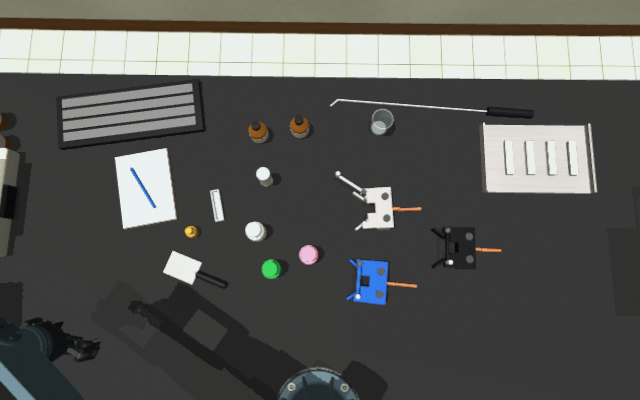

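View pics/wrist0.png

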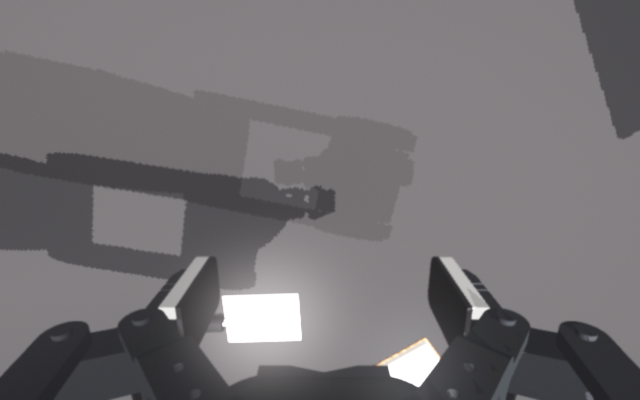

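```bash
cat > h.py <<'E'
from rig import r
import cv2, numpy as np
def proj(f,P):
    P=np.atleast_2d(P).astype(float); M=f["camera_from_world"]
    c=P@M[:3,:3].T+M[:3,3]; c=c*[1,-1,-1]
    return cv2.projectPoints(c,np.zeros(3),np.zeros(3),f["camera_matrix"],np.array(f["D"]))[0].reshape(-1,2)
def ray(f,uv):
    n=cv2.undistortPoints(np.array([[uv]],float),f["camera_matrix"],np.array(f["D"]))[0,0]
    M=f["camera_from_world"]; R=M[:3,:3]
    return -R.T@M[:3,3], R.T@np.array([n[0],-n[1],-1])
def atz(f,uv,z):
    o,d=ray(f,uv); return o+d*(z-o[2])/d[2]
E
python3 - <<'E'
import cv2
a=cv2.imread("pics/top0.png"); cv2.imwrite("pics/t1.png",cv2.resize(a[155:255,235:435],None,fx=4,fy=4,interpolation=cv2.INTER_CUBIC))
a=cv2.imread("pics/scene0.png"); cv2.imwrite("pics/s1.png",cv2.resize(a[140:270,195:415],None,fx=3.6,fy=3.6,interpolation=cv2.INTER_CUBIC))
E
```

```text
(no output)
```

View pics/t1.png

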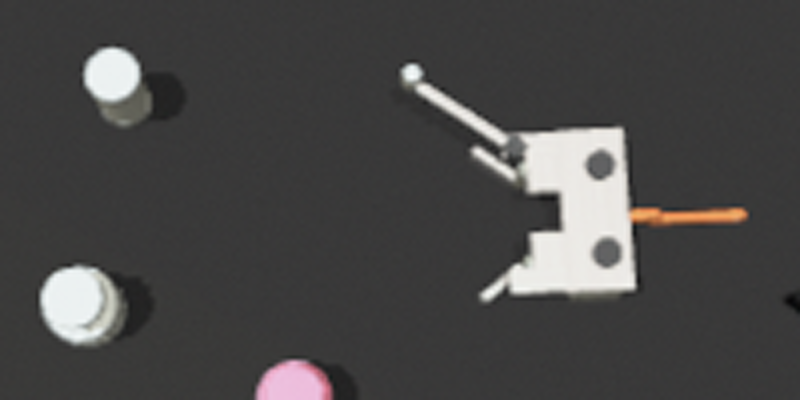

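View pics/s1.png

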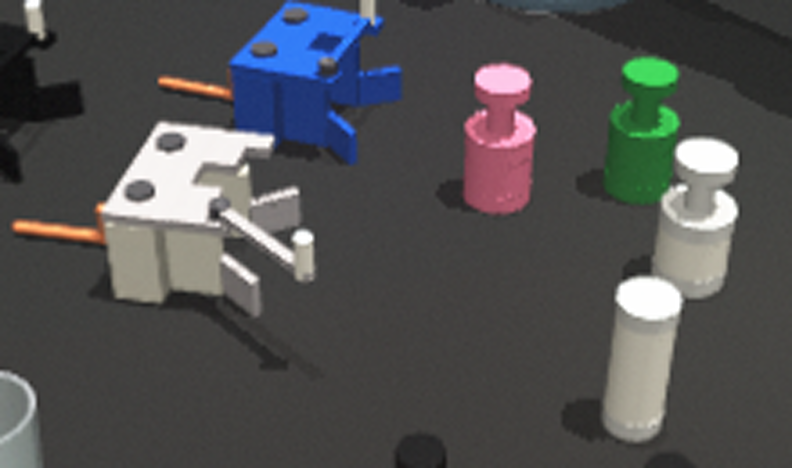

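```bash
cat > fit.py <<'E'
from h import *
from scipy.optimize import least_squares
def bay2w(p,P):
    c,s=np.cos(p[2]),np.sin(p[2]); P=np.atleast_2d(P).astype(float)
    return np.c_[p[0]+c*P[:,0]-s*P[:,1], p[1]+s*P[:,0]+c*P[:,1], P[:,2]]
E
python3 - <<'E'
from fit import *
ft=r.grab_frame("top"); fs=r.grab_frame("scene")
T=lambda u,v:(u/4+235-.375,v/4+155-.375); S=lambda u,v:(u/3.6+195-.36,v/3.6+140-.36)
def model(p):
    a=p[3];xb=p[4]
    return np.array([[-24,-54,70],[xb,-54,70],[xb,54,70],[-8,-14,70],[-8,14,70],[-16,44,80],[-16-84*np.sin(a),44-84*np.cos(a),100]])
ut=np.array([T(511,294),T(636,290),T(623,128),T(529,234),T(526,192),T(514,147),T(411,73)])
us=np.array([S(272,142),S(160,122),S(104,215),S(245,157),S(250,157),S(220,206),S(303,235)])
ws=np.array([1,1,1,0,0,1,1])
def res(p):
    m=model(p);W=bay2w(p,m)
    return np.r_[(proj(ft,W)-ut).ravel(),((proj(fs,W)-us)*ws[:,None]*.7).ravel()]
s=least_squares(res,[600,-150,-np.pi/2,2.1,55],loss='soft_l1')
print(s.x,np.degrees(s.x[2:4])); print(res(s.x).reshape(-1,2).round(1))
for n,uv,z in [("cart head",T(73,296),98),("slim",T(112,74),94)]: print(n,atz(ft,uv,z))
print("cart scene",atz(fs,S(707,160),98),atz(fs,S(695,290),0))
print("pink",atz(ft,T(295,398),98))
# bystanders pts
for n,uv in [("bottle a",(258,130)),("bottle b",(299,126)),("boat",(217,206)),("green",(271,269)),("pink",(308,255)),("beaker",(382,118)),("weight",(191,231)),("blue peg",(358,297))]: print(n,atz(ft,uv,90 if 'boat' not in n else 10).round())
E
```

```text
[ 539.52756757 -136.18877114   -1.50533394    2.21338616   59.55405421] [-86.24928163 126.81768545]
[[-0.1 -0.2]
 [-0.3 -0.8]
 [-0.4  0.2]
 [ 0.2 -0.2]
 [ 0.2  0. ]
 [-0.1 -0.1]
 [ 0.  -0.1]
 [ 0.5 -1.6]
 [-0.3 -0.1]
 [-0.5 -1.1]
 [-0.   0. ]
 [-0.   0. ]
 [-0.  -1. ]
 [ 0.1 -0.2]]
cart head [476.03524422 173.92542505  98.        ]
slim [626.03269281 153.62665135  94.        ]
cart scene [483.67080281 176.00304792  98.        ] [493.01488177 181.89393078   0.        ]
pink [411.57623731  27.54360101  98.        ]
bottle a [748. 171.  90.]
bottle b [761.  58.  90.]
boat [547. 290.  10.]
green [372. 124.  90.]
pink [410.  29.  90.]
beaker [ 786. -170.   90.]
weight [469. 338.  90.]
blue peg [ 304. -101.   90.]
```

Request:
send_rows(plan=[0,0,0,10.5,0,0,0,0,0,10.5,0,0,0,0,0,10.5,0,0,0,0,0,10.5,0,0,0,0,0,10.5,0,0], gripper=30)

```text
time_s: 0.88
eef_pos: [228.5, 527.5, 231.1]
ee_rot: [[-0.0, 0.971, 0.237], [-0.0, 0.237, -0.971], [-1.0, -0.0, 0.0]]
force: [0.5, 0.1, 0.0]
opening: 30.4
```

Request:
send_rows(plan=[0,0,0,10.4,0,0,0,0,0,0,-10,0,0,0,0,0,-10,0,0,0,0,0,-10,0,0,0,0,0,-5,0])

```text
time_s: 1.5
eef_pos: [228.1, 528.2, 229.9]
ee_rot: [[0.037, 0.998, 0.054], [-0.577, 0.065, -0.814], [-0.816, -0.001, 0.578]]
force: [0.8, -0.1, -1.1]
opening: 30.1
```

```bash
cat >> h.py <<'E'
def to(P,s=None):
    s=s or r.sense(); R=s["ee_rot"]; return R.T@(np.array(P,float)-s["eef_pos"])
E
python3 - <<'E'
from h import *
s=r.sense(); print(s["time_s"],s["joint_pos"].round(1),s["eef_pos"].round(1),s["ee_rot"].round(3),s["opening"])
print(to([477,290,200]).round(1))
E
```

```text
1.5 [ 64.   34.3  67.  -17.6 109.4  59. ] [228.1 528.2 229.9] [[ 0.037  0.998  0.054]
 [-0.577  0.065 -0.814]
 [-0.816 -0.001  0.578]] 30.06157702849232
[171.  232.9 190. ]
```

Request:
send_rows(plan=[24,32,27,0,0,0,24,32,27,0,0,0,24,32,27,0,0,0,24,32,27,0,0,0,24,32,27,0,0,0])

```text
time_s: 2.12
eef_pos: [400.7, 357.7, 210.1]
ee_rot: [[0.037, 0.998, 0.053], [-0.572, 0.064, -0.817], [-0.819, -0.0, 0.574]]
force: [-0.2, 0.5, -0.8]
opening: 30.1
```

Request:
send_rows(plan=[20,30,22,0,0,0,18,25,18,0,0,0,13,18,15,0,0,0,0,0,0,0,0,0,0,0,0,0,0,0])

```text
time_s: 2.75
eef_pos: [476.9, 289.7, 200.0]
ee_rot: [[0.036, 0.998, 0.053], [-0.572, 0.064, -0.818], [-0.819, -0.0, 0.573]]
force: [-0.8, 0.9, 0.8]
opening: 30.2
```

```bash
python3 - <<'E'
from h import *
s=r.sense(); print(s["time_s"],s["joint_pos"].round(1),s["eef_pos"].round(1))
f=r.grab_frame("wrist"); cv2.imwrite("pics/w2.png",f["image"])
f=r.grab_frame("scene"); cv2.imwrite("pics/s2.png",f["image"])
E
```

```text
2.75 [ 35.2  26.   82.6 -29.3  91.3  36.1] [476.9 289.7 200. ]
```

View pics/w2.png

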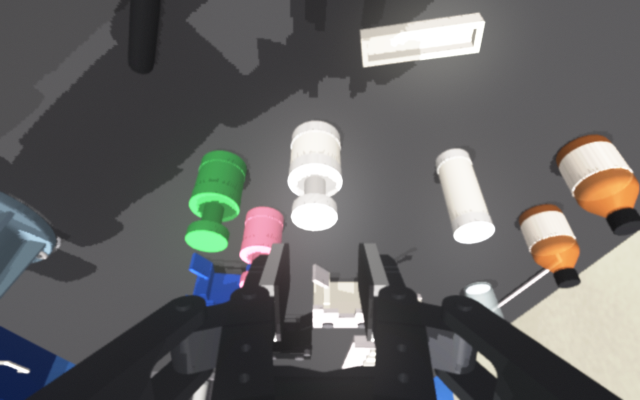

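View pics/s2.png

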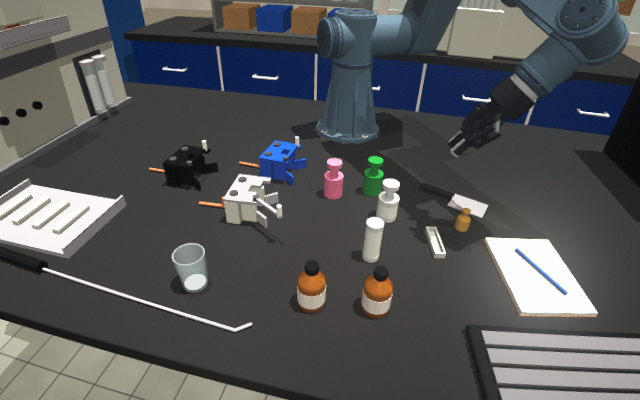

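```bash
python3 - <<'E'
from h import *
f=r.grab_frame("wrist"); im=f["image"].copy()
th=np.linspace(0,2*np.pi,60)
def circ(x,y,z,R): return np.c_[x+R*np.cos(th),y+R*np.sin(th),0*th+z]
g=cv2.resize(im[110:240,220:420],None,fx=4,fy=4,interpolation=cv2.INTER_CUBIC)
for (x,y,c) in [(478,175,(0,0,255))]:
  for z,R in [(98,20),(58,25),(0,25)]:
    p=(proj(f,circ(x,y,z,R))-[220,110])*4+1.5
    cv2.polylines(g,[p.astype(int)],True,c,1)
cv2.imwrite("pics/w3.png",g)
ft=r.grab_frame("top"); g=cv2.resize(ft["image"][200:260,220:300],None,fx=8,fy=8,interpolation=cv2.INTER_CUBIC)
for z,R in [(98,20),(58,25),(0,25)]:
    p=(proj(ft,circ(478,175,z,R))-[220,200])*8+3.5
    cv2.polylines(g,[p.astype(int)],True,(0,0,255),1)
cv2.imwrite("pics/t3.png",g)
E
```

```text
(no output)
```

View pics/w3.png

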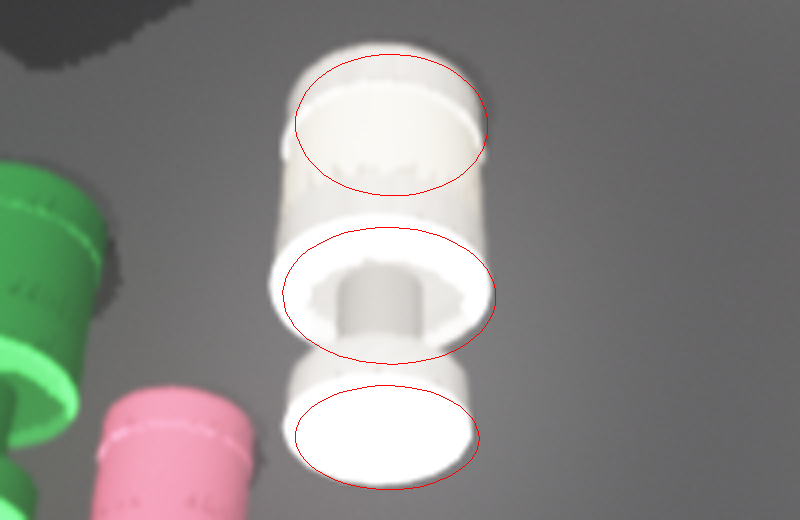

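View pics/t3.png

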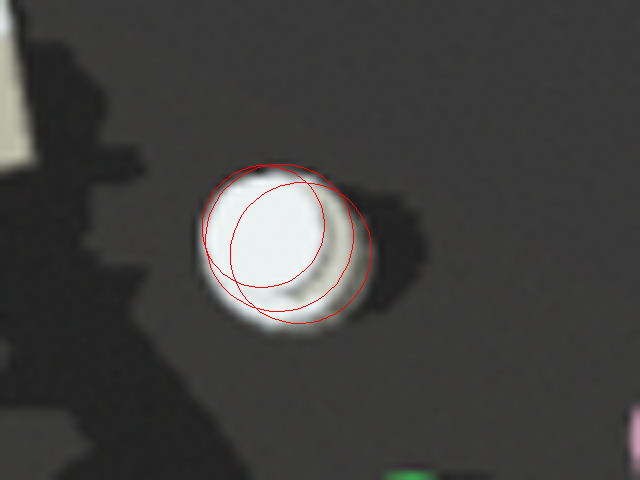

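```bash
python3 - <<'E'
from h import *
print(to([472,242,18]).round(1)/6)
f=r.grab_frame("wrist");
g=cv2.resize(f["image"][240:340,260:440],None,fx=4,fy=4,interpolation=cv2.INTER_CUBIC);cv2.imwrite("pics/w4.png",g)
E
```

```text
[ 29.46666667  -1.33333333 -10.88333333]
```

View pics/w4.png

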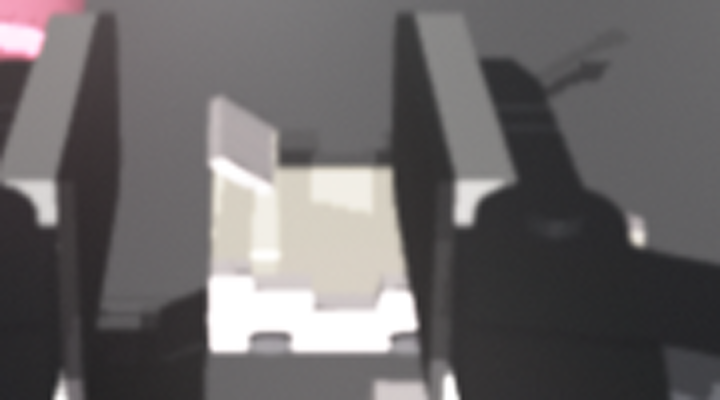

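Request:
send_rows(plan=[36,-2,-13,0,0,0,36,-2,-13,0,0,0,36,-1,-13,0,0,0,36,-1,-13,0,0,0,33,-2,-13,0,0,0])

```text
time_s: 3.62
eef_pos: [472.2, 240.8, 16.8]
ee_rot: [[0.037, 0.998, 0.053], [-0.572, 0.065, -0.818], [-0.819, 0.0, 0.573]]
force: [0.1, -0.8, 0.5]
opening: 29.9
```

```bash
python3 - <<'E'
from h import *
s=r.sense(); print(s["time_s"],s["eef_pos"].round(1),s["force"].round(1))
f=r.grab_frame("scene"); cv2.imwrite("pics/s5.png",cv2.resize(f["image"][130:290,290:490],None,fx=3.6,fy=3.6,interpolation=cv2.INTER_CUBIC))
f=r.grab_frame("wrist"); cv2.imwrite("pics/w5.png",f["image"])
E
```

```text
3.625 [472.2 240.8  16.8] [ 0.1 -0.8  0.5]
```

View pics/s5.png

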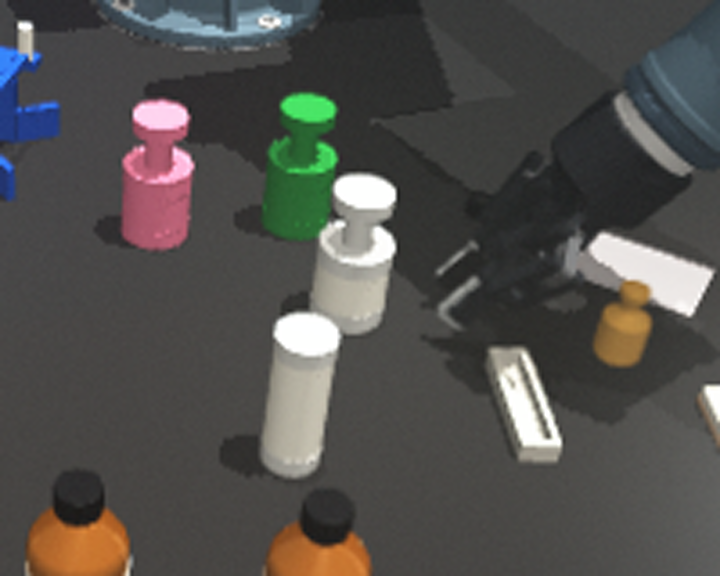

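View pics/w5.png

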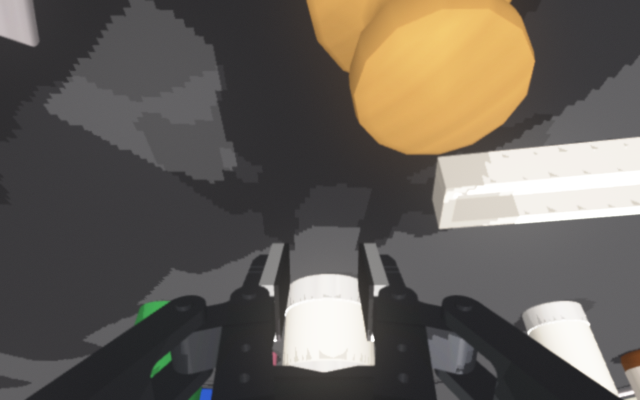

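Request:
send_rows(plan=[4.6,0,6.6,0,0,0,4.6,0,6.6,0,0,0,4.6,0,6.6,0,0,0,4.6,0,6.6,0,0,0,4.6,0,6.6,0,0,0])

```text
time_s: 4.35
eef_pos: [475.2, 200.1, 18.3]
ee_rot: [[0.037, 0.998, 0.052], [-0.572, 0.064, -0.818], [-0.819, 0.001, 0.573]]
force: [-0.6, 1.5, 0.5]
opening: 30.3
```

Request:
send_rows(plan=[4.6,0,6.6,0,0,0,4.6,0,6.6,0,0,0,4.6,0,6.6,0,0,0,4.6,0,6.6,0,0,0,0,0,0,0,0,0])

```text
time_s: 4.97
eef_pos: [477.0, 167.6, 18.0]
ee_rot: [[0.036, 0.998, 0.052], [-0.573, 0.063, -0.817], [-0.819, -0.0, 0.574]]
force: [-0.3, 0.2, 0.6]
opening: 30.1
```

```bash
cat > look.py <<'E'
from h import *
import sys
n=sys.argv[1]
s=r.sense(); print(s["time_s"],s["eef_pos"].round(1),s["force"].round(1))
f=r.grab_frame("scene"); a=cv2.resize(f["image"][130:270,190:430],None,fx=3.3,fy=3.3,interpolation=cv2.INTER_CUBIC)
cv2.imwrite(f"pics/{n}s.png",a)
f=r.grab_frame("top"); a=cv2.resize(f["image"][150:270,225:435],None,fx=3.8,fy=3.8,interpolation=cv2.INTER_CUBIC)
cv2.imwrite(f"pics/{n}t.png",a)
E
python3 look.py p1
```

```text
4.975 [477.  167.6  18. ] [-0.3  0.2  0.6]
```

View pics/p1s.png

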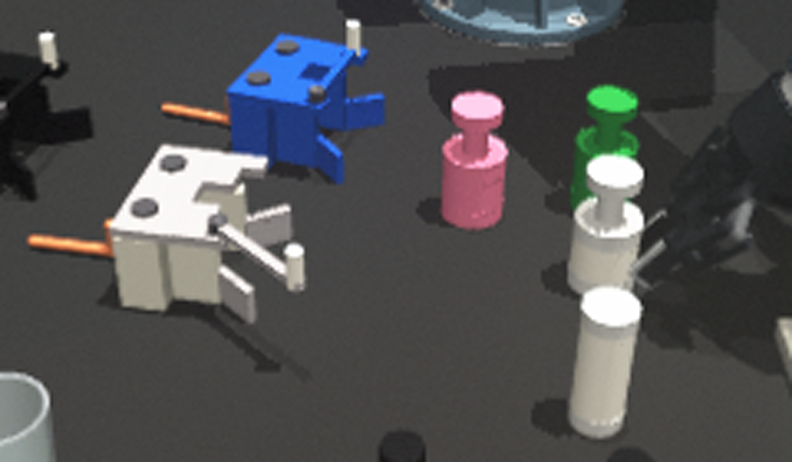

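View pics/p1t.png

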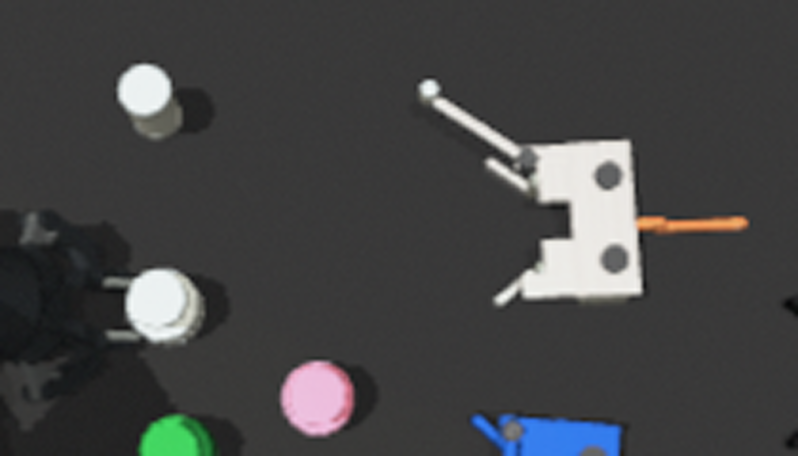

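```bash
cat > cart.py <<'E'
from fit import *
# auto: head white blob near u,v in top
BAY=(539.5,-136.2,-1.5053)
def w2b(P):
    c,s=np.cos(BAY[2]),np.sin(BAY[2]);d=np.array(P[:2])-BAY[:2]; return np.array([c*d[0]+s*d[1],-s*d[0]+c*d[1]])
if __name__=="__main__":
    import sys
    u,v=float(sys.argv[1]),float(sys.argv[2])
    ft=r.grab_frame("top"); P=atz(ft,((u+.5)/3.8+225-.5,(v+.5)/3.8+150-.5),98)
    print("cart w",P.round(1),"bay",w2b(P).round(1),"tcp bay",w2b(r.sense()["eef_pos"]).round(1))
E
python3 cart.py 157 298
```

```text
cart w [478.  139.7  98. ] bay [-279.4  -43.4] tcp bay [-307.9  -42.5]
```

Request:
send_rows(plan=[5.4,1.5,7.8,0,0,0,5.4,2.2,7.8,0,0,0,5.4,2.2,7.8,0,0,0,5.4,2.2,7.8,0,0,0,5.4,2.2,7.8,0,0,0])

```text
time_s: 5.75
eef_pos: [490.6, 121.0, 18.3]
ee_rot: [[0.037, 0.998, 0.052], [-0.572, 0.064, -0.817], [-0.819, -0.0, 0.574]]
force: [0.3, 0.9, -1.4]
opening: 29.9
```

Request:
send_rows(plan=[5.4,2.2,7.8,0,0,0,5.4,2.2,7.8,0,0,0,5.4,2.2,7.8,0,0,0,5.4,2.2,7.8,0,0,0,5.4,2.2,7.8,0,0,0])

```text
time_s: 6.38
eef_pos: [504.6, 74.5, 18.6]
ee_rot: [[0.037, 0.998, 0.053], [-0.572, 0.064, -0.817], [-0.819, -0.0, 0.574]]
force: [-0.8, 1.4, -0.8]
opening: 29.9
```

```bash
python3 look.py p2
```

```text
6.375 [504.6  74.5  18.6] [-0.8  1.4 -0.8]
```

View pics/p2t.png

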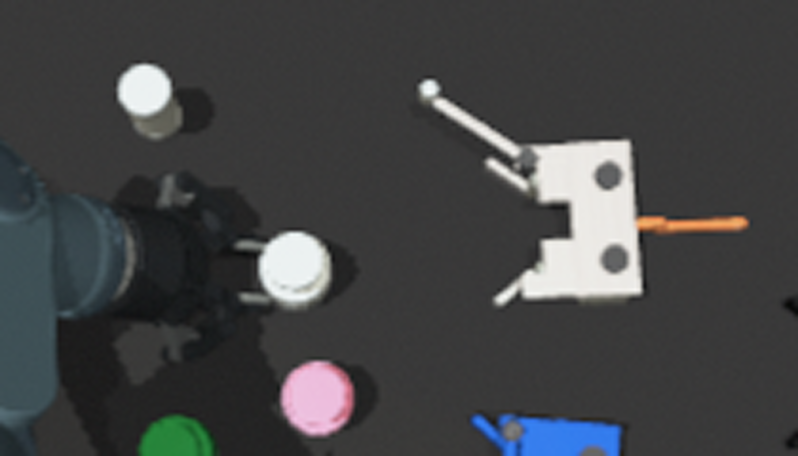

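View pics/p2s.png

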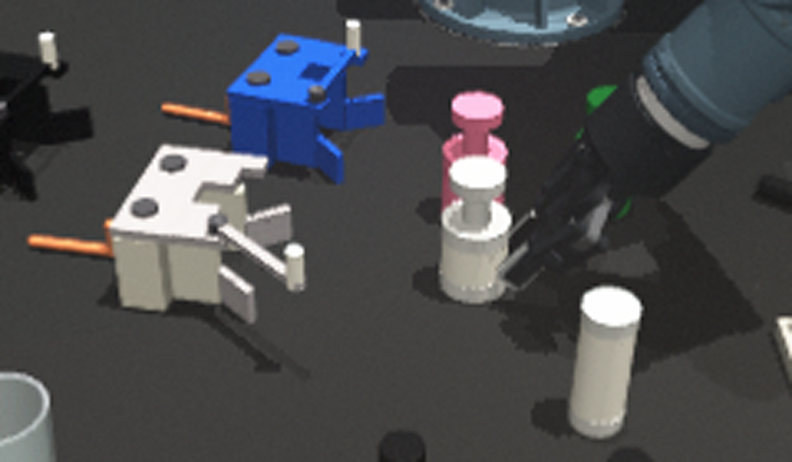

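```bash
python3 cart.py 293 258
```

```text
cart w [506.9  46.4  98. ] bay [-184.3  -20.6] tcp bay [-212.5  -21. ]
```

Request:
send_rows(plan=[5.4,2.2,7.8,0,0,0,5.4,2.2,7.8,0,0,0,5.4,2.2,7.8,0,0,0,5.4,2.2,7.8,0,0,0,5.4,2.2,7.8,0,0,0])

```text
time_s: 7.15
eef_pos: [518.6, 27.8, 18.8]
ee_rot: [[0.037, 0.998, 0.052], [-0.572, 0.064, -0.817], [-0.819, -0.0, 0.574]]
force: [-1.1, 1.9, 0.0]
opening: 30.4
```

Request:
send_rows(plan=[5.4,2.2,7.8,0,0,0,5.4,2.2,7.8,0,0,0,5.4,2,7.8,0,0,0,5.4,1,7.8,0,0,0,5.4,0,7.8,0,0,0])

```text
time_s: 7.78
eef_pos: [529.1, -19.0, 19.1]
ee_rot: [[0.037, 0.998, 0.052], [-0.572, 0.064, -0.817], [-0.819, 0.0, 0.574]]
force: [-0.5, 0.8, -0.4]
opening: 30.3
```

```bash
python3 look.py p3
```

```text
7.775 [529.1 -19.   19.1] [-0.5  0.8 -0.4]
```

View pics/p3t.png

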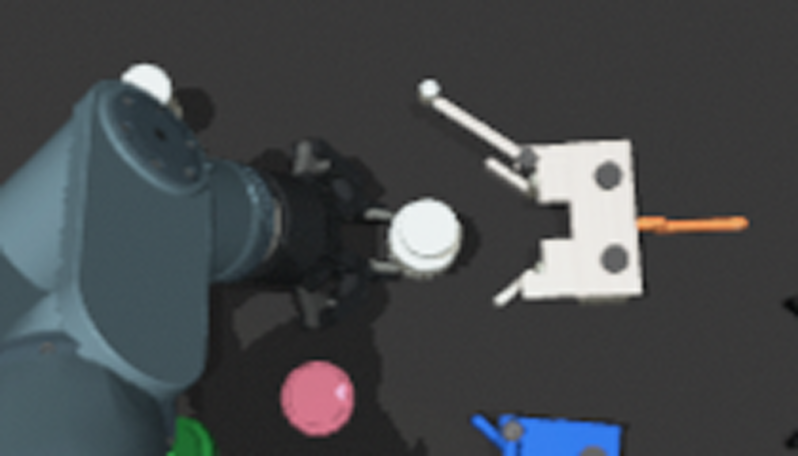

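View pics/p3s.png

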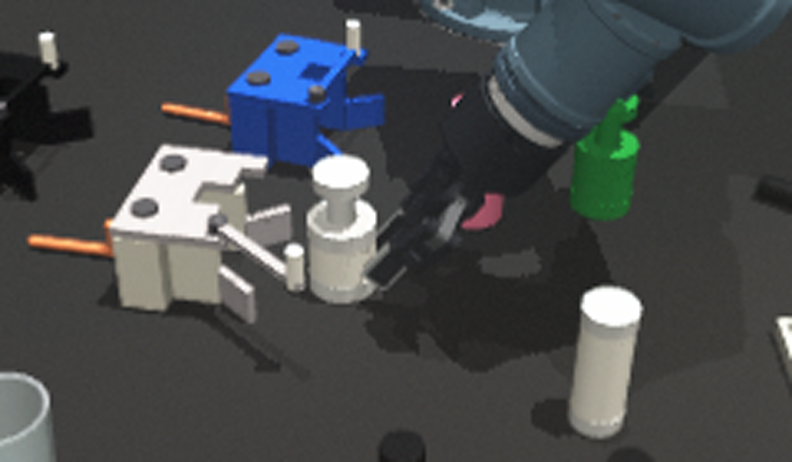

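```bash
python3 cart.py 427 227; python3 - <<'E'
from cart import *
f=r.grab_frame("wrist"); cv2.imwrite("pics/w6.png",cv2.resize(f["image"][220:400,220:420],None,fx=3.3,fy=3.3,interpolation=cv2.INTER_CUBIC))
ft=r.grab_frame("top"); g=cv2.resize(ft["image"][150:270,225:435],None,fx=3.8,fy=3.8,interpolation=cv2.INTER_CUBIC)
for L in [[[-24,-54,70],[59.5,-54,70],[59.5,54,70],[-24,54,70],[-24,38,70],[-8,38,70],[-8,14,70],[14,14,70],[14,-14,70],[-8,-14,70],[-8,-38,70],[-24,-38,70]],[[-100,0,98],[14,0,98]],[[-40,50,28],[-10,27.5,28]],[[-40,-50,28],[-10,-27.5,28]]]:
    p=(proj(ft,bay2w(BAY,L))-[225,150]+.5)*3.8-.5
    cv2.polylines(g,[p.round().astype(int)],False,(0,0,255),1)
cv2.imwrite("pics/t6.png",g)
E
```

```text
cart w [529.7 -46.4  98. ] bay [-90.3  -3.9] tcp bay [-117.6   -2.9]
```

View pics/t6.png

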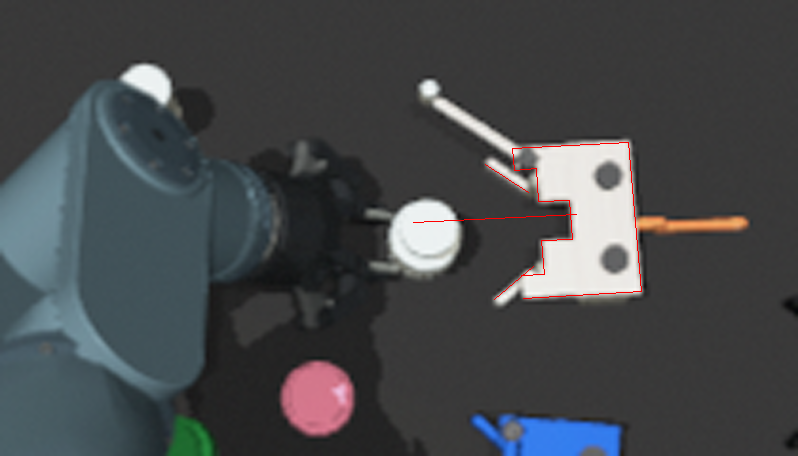

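View pics/w6.png

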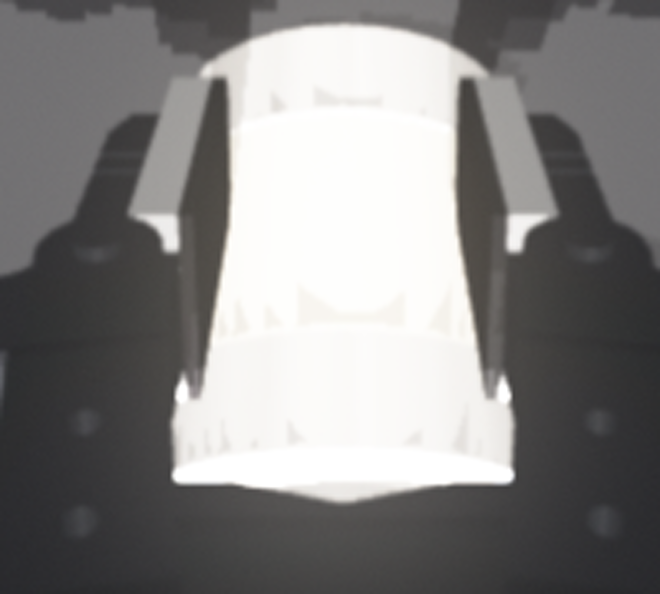

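Request:
send_rows(plan=[4.6,1,6.6,0,0,0,4.6,1,6.6,0,0,0,4.6,1,6.6,0,0,0,4.6,0.7,6.6,0,0,0,4.6,0,6.6,0,0,0])

```text
time_s: 8.65
eef_pos: [535.3, -58.9, 19.2]
ee_rot: [[0.037, 0.998, 0.052], [-0.572, 0.064, -0.817], [-0.819, 0.0, 0.574]]
force: [-0.5, 1.3, -1.2]
opening: 29.8
```

```bash
python3 look.py p4
```

```text
8.65 [535.3 -58.9  19.2] [-0.5  1.3 -1.2]
```

View pics/p4t.png

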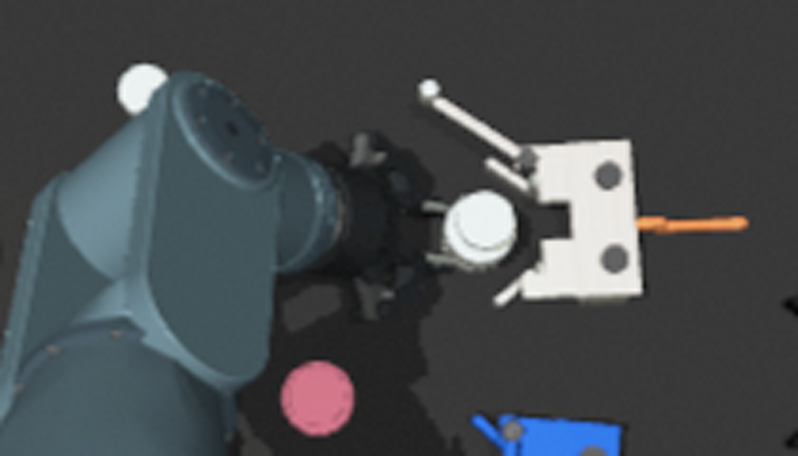

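```bash
python3 cart.py 484 219
```

```text
cart w [535.8 -86.   98. ] bay [-50.4  -0.4] tcp bay [-77.4   0.7]
```

Request:
send_rows(plan=[4.6,0.3,6.6,0,0,0,4.6,0,6.6,0,0,0,4.6,0,6.6,0,0,0,2.9,0,4.1,0,0,0,0,0,0,0,0,0])

```text
time_s: 9.43
eef_pos: [537.3, -87.9, 19.3]
ee_rot: [[0.036, 0.998, 0.052], [-0.573, 0.063, -0.817], [-0.819, -0.0, 0.574]]
force: [0.1, -0.6, -0.5]
opening: 30.1
```

```bash
python3 look.py p5
```

```text
9.425 [537.3 -87.9  19.3] [ 0.1 -0.6 -0.5]
```

View pics/p5t.png

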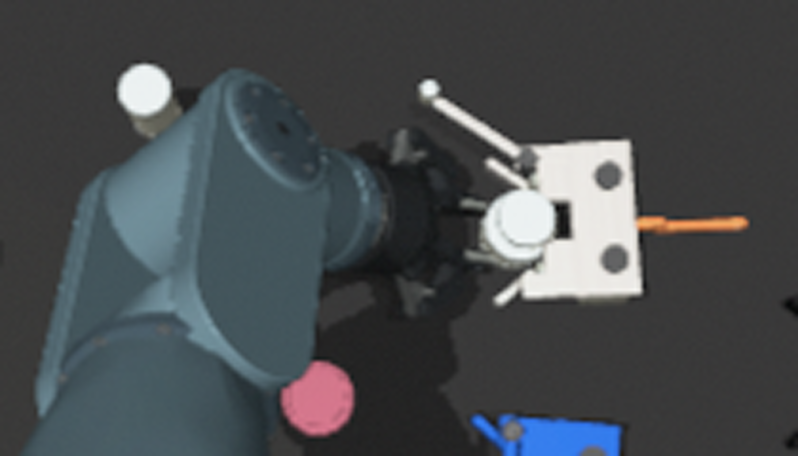

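View pics/p5s.png

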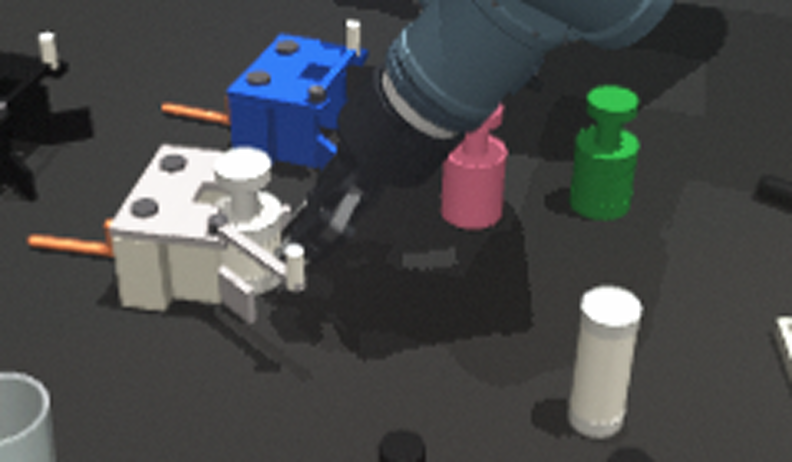

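Request:
send_rows(plan=[2.6,0,3.7,0,0,0,2.6,0,3.7,0,0,0,2.6,0,3.7,0,0,0,2.0,0,2.9,0,0,0,0,0,0,0,0,0])

```text
time_s: 10.15
eef_pos: [538.4, -104.8, 19.2]
ee_rot: [[0.036, 0.998, 0.052], [-0.573, 0.064, -0.817], [-0.819, -0.0, 0.574]]
force: [0.6, 0.8, -0.0]
opening: 30.0
```

```bash
python3 look.py p6; python3 cart.py 560 216
```

```text
10.15 [ 538.4 -104.8   19.2] [ 0.6  0.8 -0. ]
cart w [ 538.6 -138.8   98. ] bay [ 2.6 -1.1] tcp bay [-31.7   1. ]
```

View pics/p6t.png

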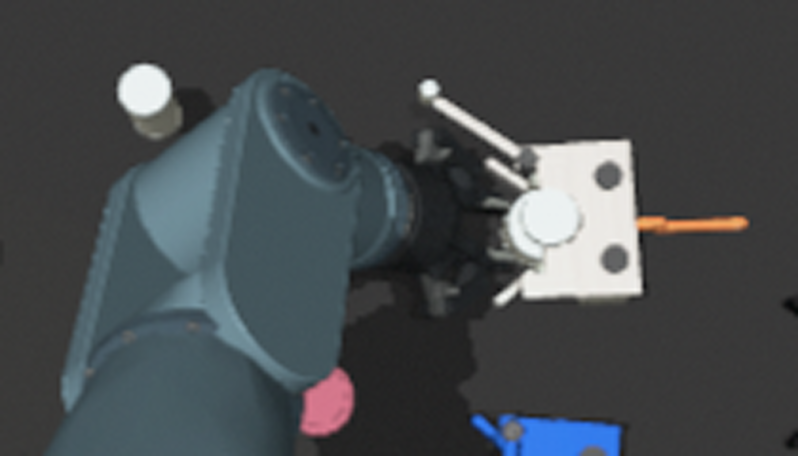

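Request:
send_rows(plan=[0.9,0,1.2,0,0,0,0.9,0,1.2,0,0,0,0.6,0,0.8,0,0,0,0.3,0,0.4,0,0,0,0,0,0,0,0,0])

```text
time_s: 10.92
eef_pos: [538.8, -108.9, 19.1]
ee_rot: [[0.037, 0.998, 0.052], [-0.572, 0.064, -0.817], [-0.819, 0.0, 0.574]]
force: [0.2, 1.8, 0.1]
opening: 29.9
```

Request:
send_rows(plan=[0.4,0,0.6,0,0,0,0.4,0,0.6,0,0,0,0.4,0,0.6,0,0,0,0,0,0,0,0,0,0,0,0,0,0,0])

```text
time_s: 11.55
eef_pos: [538.9, -110.6, 19.0]
ee_rot: [[0.037, 0.998, 0.053], [-0.572, 0.064, -0.818], [-0.82, 0.0, 0.573]]
force: [-0.3, 4.5, 0.8]
opening: 30.0
```

Request:
send_rows(plan=[0.4,0,0.6,0,0,0,0.4,0,0.6,0,0,0,0,0,0,0,0,0,0,0,0,0,0,0,0,0,0,0,0,0])

```text
time_s: 12.18
eef_pos: [539.2, -111.1, 18.9]
ee_rot: [[0.038, 0.998, 0.053], [-0.571, 0.065, -0.818], [-0.82, 0.001, 0.572]]
force: [-0.8, 10.1, 2.6]
opening: 30.2
```

```bash
python3 look.py p7; python3 - <<'E'
from cart import *
print(w2b(r.sense()["eef_pos"]))
th=np.linspace(0,2*np.pi,60)
for n,(x0,y0,x1,y1,k) in {"top":(345,190,405,230,10),"scene":(220,160,300,230,8)}.items():
    f=r.grab_frame(n); g=cv2.resize(f["image"][y0:y1,x0:x1],None,fx=k,fy=k,interpolation=cv2.INTER_CUBIC)
    for z in (86,98):
        c=np.c_[20*np.cos(th),20*np.sin(th),0*th+z]
        p=(proj(f,bay2w(BAY,c))-[x0,y0]+.5)*k-.5
        cv2.polylines(g,[p.round().astype(int)],True,(0,0,255),1)
    cv2.imwrite(f"pics/h7{n}.png",g)
E
```

```text
12.175 [ 539.2 -111.1   18.9] [-0.8 10.1  2.6]
[-25.03689572   1.30111445]
```

View pics/h7top.png

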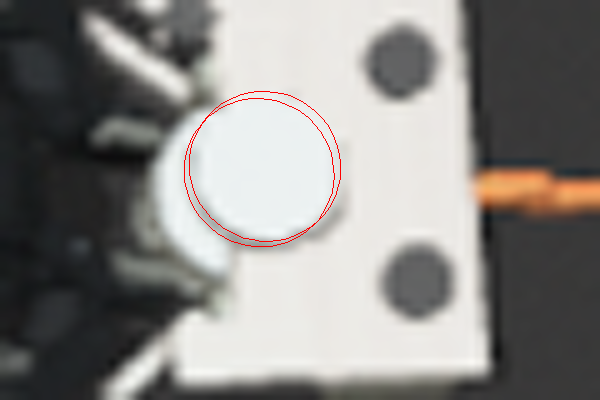

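View pics/h7scene.png

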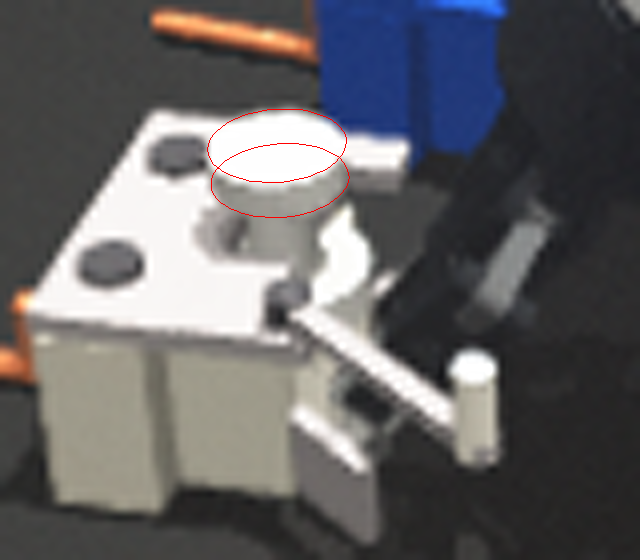

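Request:
send_rows(plan=[-4.6,0,-6.6,0,0,0,-10.3,0,-14.7,0,0,0,-10.3,0,-14.7,0,0,0,-10.3,0,-14.7,0,0,0,-10.3,0,-14.7,0,0,0])

```text
time_s: 13.0
eef_pos: [533.7, -31.3, 19.2]
ee_rot: [[0.037, 0.998, 0.053], [-0.572, 0.065, -0.817], [-0.819, -0.0, 0.574]]
force: [-0.0, 0.2, 0.6]
opening: 29.9
```

Request:
send_rows(plan=[-30,0,10,0,5,0,-30,0,8,0,7.5,0,-30,0,5,0,7.5,0,-30,0,0,0,7.5,0,-20,0,0,0,7.5,0], gripper=0)

```text
time_s: 13.62
eef_pos: [532.4, 2.9, 160.2]
ee_rot: [[0.003, 0.998, 0.066], [0.004, 0.066, -0.998], [-1.0, 0.003, -0.004]]
force: [-0.0, -0.2, -0.4]
opening: 0.0
```

```bash
python3 look.py p8; python3 - <<'E'
from cart import *
s=r.sense();print(s["ee_rot"].round(3),s["opening"],s["joint_pos"].round())
print(w2b(s["eef_pos"]))
print(to(bay2w(BAY,[-86,130,170])[0]),bay2w(BAY,[-86,130,170]))
E
```

```text
13.625 [532.4   2.9 160.2] [-0.  -0.2 -0.4]
[[ 0.006  0.998  0.062]
 [-0.     0.062 -0.998]
 [-1.     0.006  0.   ]] 0.3238651355334794 [-13.   9. 102.   0.  68. -16.]
[-136.27302463    3.28118182]
[ -8.32131029 126.96284781  49.78039586] [[663.59260687 -41.87595789 170.        ]]
```

View pics/p8t.png

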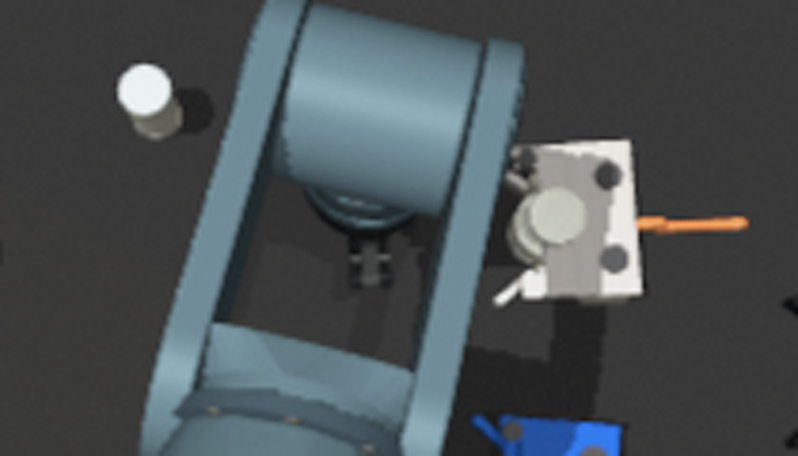

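View pics/p8s.png

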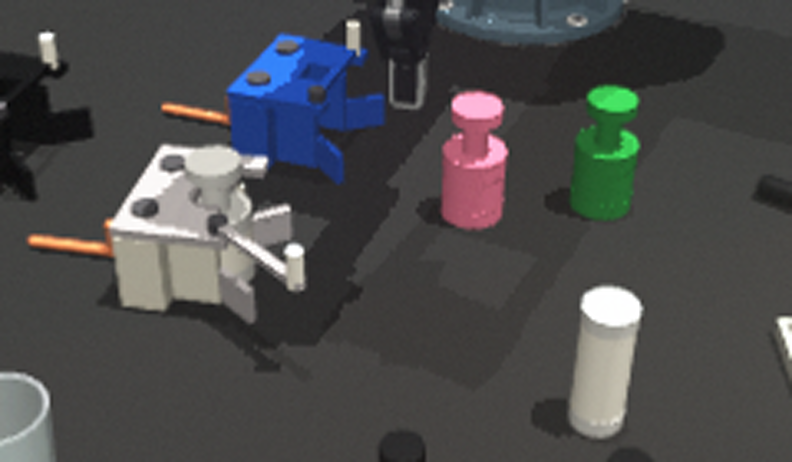

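Request:
send_rows(plan=[-2,25.4,10,0,0,0,-2,25.4,10,0,0,0,-2,25.4,10,0,0,0,-2,25.4,10,0,0,0,0,25.4,10,0,0,0])

```text
time_s: 14.35
eef_pos: [661.6, -39.1, 164.0]
ee_rot: [[-0.003, 0.998, 0.065], [-0.002, 0.065, -0.998], [-1.0, -0.003, 0.002]]
force: [0.5, -0.0, -0.2]
opening: -0.1
```

Request:
send_rows(plan=[20,0,0,0,0,0,21,0,0,0,0,0,21,0,0,0,0,0,20,0,0,0,0,0,0,0,0,0,0,0])

```text
time_s: 14.98
eef_pos: [659.6, -39.8, 81.1]
ee_rot: [[-0.005, 0.998, 0.064], [0.001, 0.064, -0.998], [-1.0, -0.004, -0.001]]
force: [-0.7, 0.1, -0.3]
opening: -0.3
```

```bash
python3 look.py p9; python3 - <<'E'
from cart import *
s=r.sense();print(w2b(s["eef_pos"]),s["opening"])
f=r.grab_frame("wrist");cv2.imwrite("pics/w9.png",f["image"])
E
```

```text
14.975 [659.6 -39.8  81.1] [-0.7  0.1 -0.3]
[-87.60412594 128.19117468] 0.03129148710088739
```

View pics/w9.png

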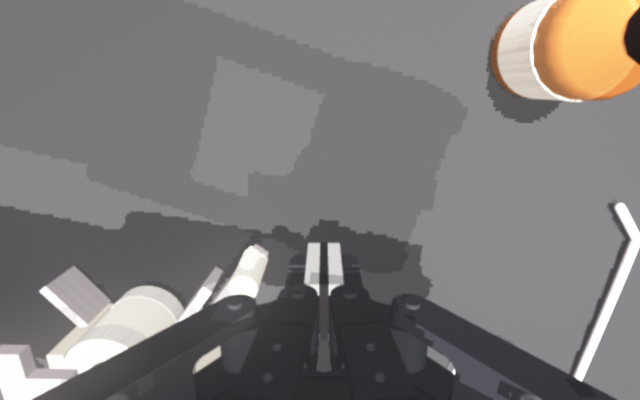

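View pics/p9s.png

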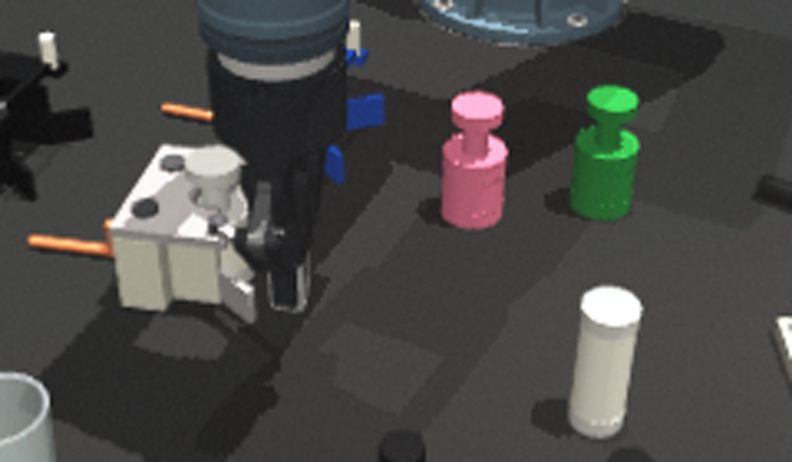

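Request:
send_rows(plan=[-6,-8,2,0,0,0,0,-12,1,0,0,0,0,-13,-7,0,0,0,0,-15,-6,0,0,0,0,-15,-3,0,0,0])

```text
time_s: 15.75
eef_pos: [597.2, -31.5, 90.7]
ee_rot: [[0.001, 0.998, 0.064], [-0.001, 0.064, -0.998], [-1.0, 0.001, 0.001]]
force: [0.3, -0.5, 0.7]
opening: 0.0
```

```bash
python3 look.py q1; python3 - <<'E'
from cart import *
s=r.sense();print(w2b(s["eef_pos"]),s["opening"])
E
```

```text
15.75 [597.2 -31.5  90.7] [ 0.3 -0.5  0.7]
[-101.07696233   63.49254144] 0.046584985526625655
```

View pics/q1s.png

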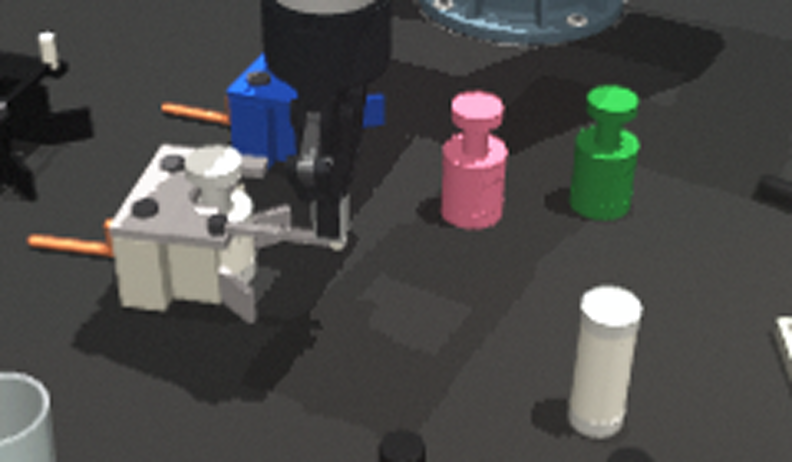

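Request:
send_rows(plan=[4,-16,2,0,0,0,0,-15,4,0,0,0,0,-15,6,0,0,0,0,-12,8,0,0,0,0,-8,8,0,0,0])

```text
time_s: 16.48
eef_pos: [533.6, -64.4, 86.2]
ee_rot: [[0.001, 0.998, 0.064], [-0.0, 0.064, -0.998], [-1.0, 0.001, 0.0]]
force: [1.4, -1.3, -0.4]
opening: -0.1
```

```bash
python3 look.py q2; python3 - <<'E'
from cart import *
s=r.sense();print(w2b(s["eef_pos"]),s["opening"])
E
```

```text
16.475 [533.6 -64.4  86.2] [ 1.4 -1.3 -0.4]
[-71.79950915  -1.49046348] -0.396411012832046
```

View pics/q2s.png

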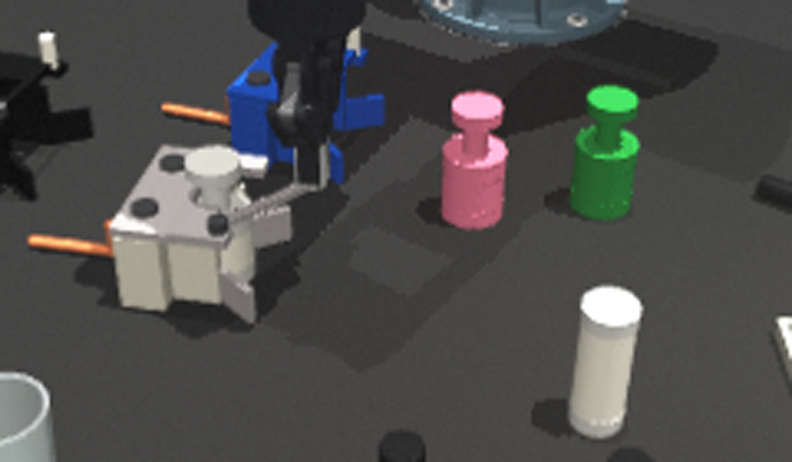

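View pics/q2t.png

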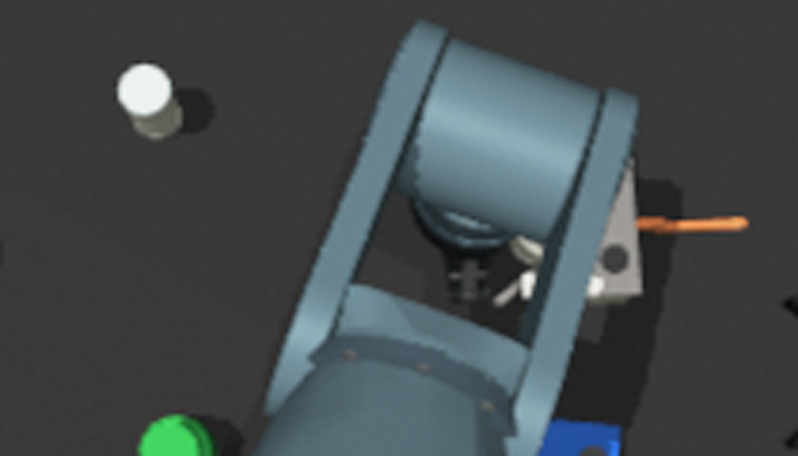

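Request:
send_rows(plan=[0,8,-2,0,0,0,0,2,-20,0,0,0,0,0,-20,0,0,0,0,-14,0,0,0,0,0,-14,0,0,0,0])

```text
time_s: 17.2
eef_pos: [511.8, -22.0, 85.6]
ee_rot: [[-0.001, 0.998, 0.066], [-0.0, 0.066, -0.998], [-1.0, -0.001, -0.0]]
force: [0.4, -0.3, -0.7]
opening: -0.3
```

```bash
python3 look.py q3; python3 - <<'E'
from cart import *
s=r.sense();print(w2b(s["eef_pos"]),s["opening"])
f=r.grab_frame("wrist");cv2.imwrite("pics/w10.png",f["image"])
E
```

```text
17.2 [511.8 -22.   85.6] [ 0.4 -0.3 -0.7]
[-115.31008726  -20.95379739] 0.0789429609089909
```

View pics/q3s.png

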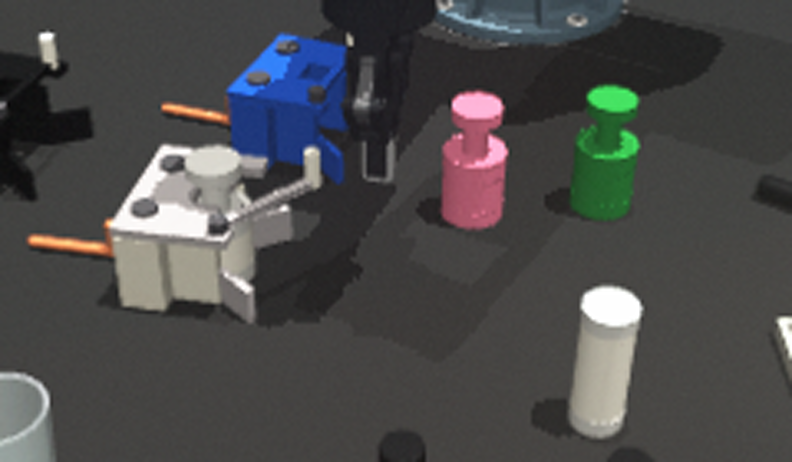

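View pics/w10.png

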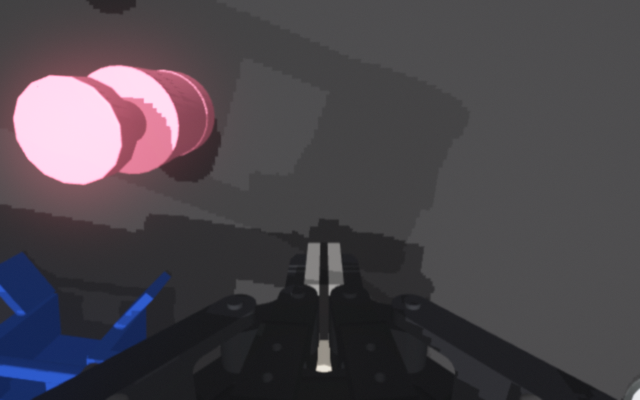

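Request:
send_rows(plan=[0,0,12,0,0,0,0,0,12,0,0,0,0,-6,12,0,0,0,0,-5,12,0,0,0,0,-4,10,0,0,0])

```text
time_s: 17.98
eef_pos: [501.2, -82.5, 85.7]
ee_rot: [[-0.001, 0.998, 0.064], [0.0, 0.064, -0.998], [-1.0, -0.001, -0.0]]
force: [-0.1, 0.4, -0.6]
opening: 0.5
```

Request:
send_rows(plan=[0,-3,8,0,0,0,0,-1,7,0,0,0,0,0,4,0,0,0,0,0,2,0,0,0,0,0,0,0,0,0])

```text
time_s: 18.6
eef_pos: [499.5, -102.9, 85.9]
ee_rot: [[0.0, 0.998, 0.064], [-0.0, 0.064, -0.998], [-1.0, 0.0, 0.0]]
force: [0.4, -0.8, -0.0]
opening: 0.1
```

```bash
python3 look.py q4; python3 - <<'E'
from cart import *
s=r.sense();print(w2b(s["eef_pos"]),s["opening"],s["force"])
E
```

```text
18.6 [ 499.5 -102.9   85.9] [ 0.4 -0.8 -0. ]
[-36.00794634 -37.79410124] 0.024422147855605234 [ 0.35874306  0.15425035 -0.12096782]
```

View pics/q4s.png

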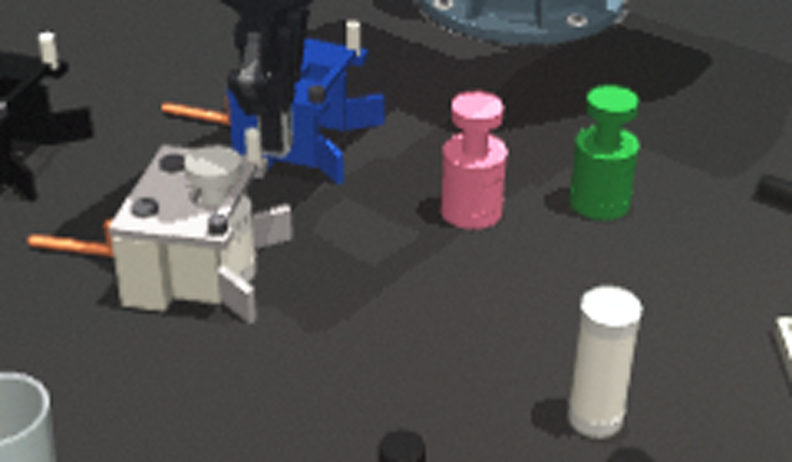

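Request:
send_rows(plan=[0,-1,1.5,0,0,0,0,-1,1,0,0,0,0,0,1,0,0,0,0,0,0.5,0,0,0,0,0,0,0,0,0])

```text
time_s: 19.32
eef_pos: [497.5, -105.6, 85.8]
ee_rot: [[-0.0, 0.998, 0.064], [0.002, 0.064, -0.998], [-1.0, -0.0, -0.002]]
force: [2.0, 7.2, 1.9]
opening: -0.0
```

Request:
send_rows(plan=[0,0,0.7,0,0,0,0,0,0.5,0,0,0,0,0,0,0,0,0,0,0,0,0,0,0,0,0,0,0,0,0])

```text
time_s: 19.95
eef_pos: [497.5, -105.8, 85.8]
ee_rot: [[-0.0, 0.998, 0.064], [0.004, 0.064, -0.998], [-1.0, -0.0, -0.004]]
force: [1.3, 10.9, 3.9]
opening: -0.3
```

Request:
send_rows(plan=[0,0,-5,0,0,0,0,0,-12,0,0,0,0,0,-20,0,0,0,-15,0,-20,0,0,0,-30,0,0,0,0,0])

```text
time_s: 20.58
eef_pos: [492.2, -48.6, 129.9]
ee_rot: [[-0.004, 0.998, 0.066], [0.002, 0.066, -0.998], [-1.0, -0.004, -0.002]]
force: [0.4, -0.1, -0.6]
opening: 0.4
```

Request:
send_rows(plan=[-40,-40,-20,0,0,0,-40,-40,-20,0,0,0,0,-40,-30,0,0,0,0,-30,-30,0,0,0,0,0,0,0,0,0])

```text
time_s: 21.2
eef_pos: [336.0, 40.8, 210.6]
ee_rot: [[0.001, 0.998, 0.067], [-0.0, 0.067, -0.998], [-1.0, 0.001, 0.0]]
force: [1.1, -0.2, 0.4]
opening: 0.1
```

```bash
python3 look.py z; python3 - <<'E'
from cart import *
s=r.sense();print(s["eef_pos"],s["force"])
th=np.linspace(0,2*np.pi,60)
for n,(x0,y0,x1,y1,k) in {"top":(335,170,415,240,9),"scene":(220,150,300,230,7)}.items():
    f=r.grab_frame(n); cv2.imwrite(f"pics/zf{n}.png",f["image"]); g=cv2.resize(f["image"][y0:y1,x0:x1],None,fx=k,fy=k,interpolation=cv2.INTER_CUBIC)
    for X,Y,R,z in ((0,0,20,98),(-16,-40,6,100)):
        c=np.c_[X+R*np.cos(th),Y+R*np.sin(th),0*th+z]
        p=(proj(f,bay2w(BAY,c))-[x0,y0]+.5)*k-.5
        cv2.polylines(g,[p.round().astype(int)],True,(0,0,255),1)
    cv2.imwrite(f"pics/z7{n}.png",g)
E
```

```text
21.2 [336.   40.8 210.6] [ 1.1 -0.2  0.4]
[338.12272762  39.22942501 211.17530891] [-0.09804046 -0.40198485 -0.3939002 ]
```

View pics/z7top.png

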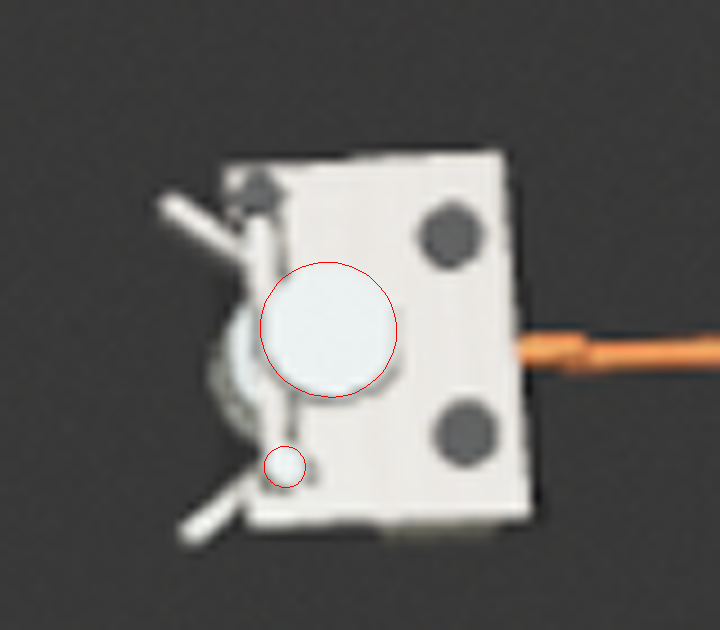

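View pics/z7scene.png

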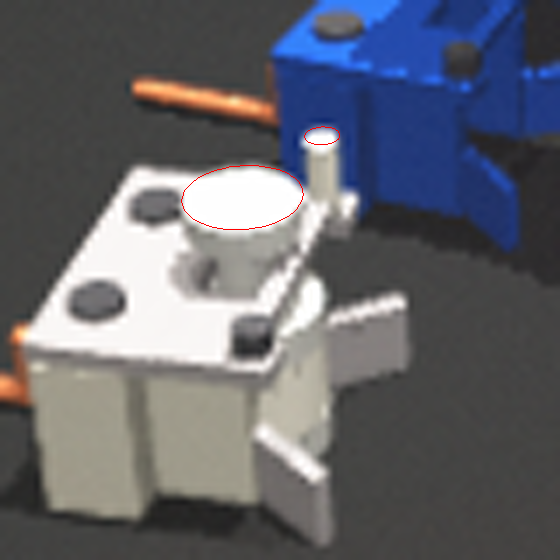

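View pics/zfscene.png

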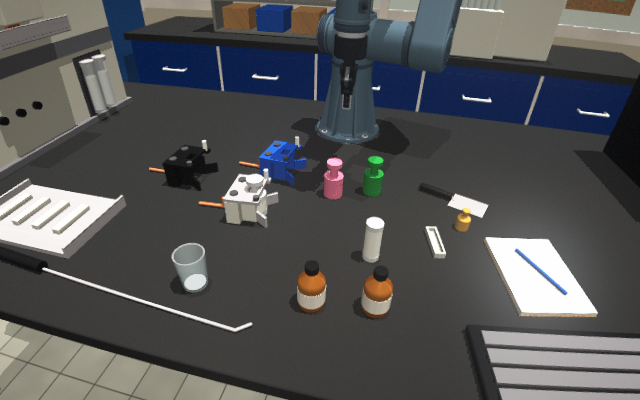

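Request:
send_rows(plan=[0,0,0,0,0,0,0,0,0,0,0,0,0,0,0,0,0,0,0,0,0,0,0,0,0,0,0,0,0,0])

```text
time_s: 22.02
eef_pos: [337.8, 38.9, 210.9]
ee_rot: [[-0.0, 0.998, 0.064], [0.0, 0.064, -0.998], [-1.0, -0.0, -0.0]]
force: [-0.0, -0.1, -0.5]
opening: -0.1
```

```bash
python3 -c "
from rig import r
print(r.job_done())"
```

```text
the job is handed in; nothing more can be done
None
```

The white cartridge is fully home in the white bay and the latch is closed across its neck. I handed the job in at about 22 s of the 72 s allowed; it returned no verdict.

- **Cartridge:** I pushed it along the bench from behind with two tilted fingers 30 mm apart, and did not grip or lift it. It stopped against the back wall with about 10 N at the wrist.
- **Latch:** I swung it shut by pushing the peg with the closed fingers until it stopped. It held against about 11 N without moving further.
- **Last checks:** In the final top and scene pictures, the cartridge head and the latch peg lie on the outlines predicted for home and closed, to about 1 mm. The cartridge stands upright and the arm is clear.
- **Other things:** Judged by eye in the final scene picture, they are all where they were at the start.
- **Disagreement:** At the stop, the tool sat 2 to 3 mm further in than the earlier finger-to-cartridge spacing predicted. That is about the size of the calibration error, and the pictures did not show it.

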